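# Clamp a pan in the lever press

### The job

Lift only the top pan off the nested stack and set it gently down on the open bench beside it. Let go, take it again by its end lug, and lay it in the press nest under the raised ram, lug towards the open front, flat and home against the back stop. Then squeeze the red release button in the lever's grip and, keeping it squeezed, swing the lever fully down; let go so that it locks with the ram pad holding the pan, and leave the other pans and the things around undisturbed.

Things in the scene. Friction and masses are not known exactly. Their poses are not given: they have to be found in the camera images.
- pan_top: top one of three identical nested open aluminium pans, the one to clamp; about 140 g. Origin: centre of its underside, x along its length, z up. Stepped sides: 138 x 48 mm outside for z 0 to 22 mm, 150 x 60 mm for z 22 to 45 (rim), inner ledge at z 25; walls and floor 3 mm. Nested loosely, rims 25 mm apart: only the top 23 mm of its sides stand clear of the next pan
- pan_lug (a point): middle of the top pan's end lug, pan frame (x -98, y 0, z 35.5 mm). Solid lug sticking out of the pan's -x end, x -75 to -121 mm, 10 mm thick along y, z 26 to 45 mm, free air under it
- pan_next: the pan under the top one, identical, same frame; stays in the stack
- pan_low: the lowest pan, identical, same frame; stays in the stack
- stack_rack: fixed red rack under the stack. Origin on the bench under the stack's centre, axes as the pans'. Base plate 6 mm thick, x -130 to 90, y +-50 mm. Two uprights hug the lugs so these cannot be gripped there: x -125 to -85, 12 to 24 mm either side of y 0, up to z 124 mm. Top pan's rim at z 101 mm: lift it straight up by 55 mm or more before moving away
- press: fixed grey C-frame press. Origin on the bench under the ram axis; x from the open front (robot side) to the column, z up. Base plate 12 mm thick, x -105 to 155, y +-65 mm. Column x 100 to 150, y +-25 mm. Head over the nest: x -35 to 150, y +-30, z 115 to 165 mm. Open below the head on both sides and in front, so the pan can come in from the front or a side
- nest_home (a point): where the underside centre of a pan that is home lies: press x 0, y 0, z 12 mm, pan x along press x, lug out in front. Nest: two rails (x -65 to 75, inner faces at y +-28 mm, 12 mm high) and a back stop (14 mm high, face at press x 69 mm) that take the pan's lower half. A pan carried with its underside 16 to 26 mm above this point clears both rails and raised ram pad
- ram_pad: orange round pad, 26 mm across, under the ram on the press's vertical axis; origin at the centre of its underside. 88 mm above the bench with the lever up; the lever drives it straight down in proportion to its angle, 77 mm in all, so that fully down it presses the pan's floor with about 3 N through a 600 N/m spring
- press_lever (a joint): lever angle, rad. 0: up, locked, leaning 25 degrees from vertical to the press's -x (front); grows as it swings down to the front; 0.9: fully down, 77 degrees from vertical. Plane press y 85 mm. A spring pin locks it at 0, 0.3, 0.6 and 0.9 unless the button is held in; let go between, it locks at the next. Stays where left; about 4 to 8 N at the grip moves it when free; locked, it gives a little under load
- release_button (a joint): travel of the red button, m. 0: out (locked); 0.008: fully in; 0.006 or more frees the lever. Spring 5 N out, 10.5 N fully in. Round, 26 mm across, on the +y side of the lever's grip, pushed in along the press's -y: squeeze the grip between two fingers, one on the button, one on the opposite side
- lever_grip (a point): centre of the lever's black grip at the button, 135 mm from the hinge. Its z runs outward along the lever, its y is the press's y. Grip 80 mm long (90 to 170 mm from the hinge), 26 mm wide in the swing plane, faces at y +-14 mm; the button's face is at y +24 mm when out, +16 mm when in
- lever_hinge (a point): point on the lever's hinge axis (along the press's y) in the lever's plane: press x 70, y 85, z 150 mm
- die_roll: bystander: dark steel bead-roller die, 60 mm across, 60 mm tall; origin under its centre
- paint_tin: bystander: tin, 66 mm across, 110 mm tall, yellow label; origin under its centre
- hammer: bystander: hammer lying on the bench; origin under its middle
Mind the look-alikes: they are no part of the job. Leave any black or pink look-alike of the pan_top alone. Of the things shaped like the stack_rack, the red one is meant.

How it is judged:
By the outcome, as a careful person would: the job done as asked, in the order asked, and still so for the second after the job is handed in, with the robot touching nothing.
It also fails if it takes over 70 s, if anything falls off the work surface, if the arm or the gripper's body presses on something with over 40 N, if the wrist force passes 120 N, or if a joint passes its speed limit or range.

### The arm

A 7-joint arm with a two-finger parallel gripper is mounted at the origin on the work surface. World frame = base frame: x ahead of the robot, y to its left, z up, the work surface at z = 0. Lengths are in m, angles in rad, forces in N, time in s.
With the tool pointing down it reaches from about 0.425 to 0.825 m from the base axis. Payload 3.6 kg.
Tool frame: the origin (TCP) lies midway between the tips of the shut fingers; the grasp point (between the pads) lies 19 mm behind it (r.grip_point_offset is the distance from the TCP to the grasp point, in m); z points along the fingers, y is the line along which they close (so a half turn about z gives the same grasp; the last joint's range is limited). The gripper opens to 85 mm and grips with 20 to 120 N. Pads are 22 mm wide; open, the fingers measure 114 mm over their backs; the gripper's body (76 mm by 85 mm) begins 54 mm behind the grasp point. The pads swing forward as they close: fully open they stand 13 mm farther back than shut.
Start: joints at [-1.274, 0.615, -0.013, 1.423, 0.008, 1.103, -0.04], TCP at [0.206, 0.616, 0.231] pointing down, gripper open.
Joint ranges: [-3.12, 3.12], [-0.3, 2.06], [-1.34, 1.32], [0.26, 2.42], [-1.36, 4.5], [0.01, 1.98], [-2.84, 2.84]. Speed limits (rad/s): [2.79, 2.79, 3.14, 3.14, 3.14, 3.14, 3.14].

### API

Orientations are given as a unit quaternion [x, y, z, w].
In Python, from plant import readout, grab_frame, workorder, models, r gives the robot as it stands.
- The arm moves only by the shell command python3 -m jog 'ROWS' [OPENING] [FORCE]. ROWS is JSON, a list of rows, each an object of numbers: "dx", "dy", "dz": the shift along the tool's x, y, z in m; "ax", "ay", "az": the turn, a rotation vector about the tool's x, y, z in rad. A call has 1 to 10 rows; each row shifts and turns the commanded pose from where the row before left it, along the tool's axes as they then stand; what a row does not reach is not made up. A row lasts 1/8 s, in which the tool goes at most 62.5 mm and 10.7 degrees, less where a joint would pass 70% of its speed; a pose out of reach is approached as far as the arm can. A call with a gripper value outside its range is refused whole. OPENING is the finger opening in m, from 0 to 0.0854, set as the call begins (- or left out, the last holds). The fingers move at their own pace and stop on an object; FORCE is the grip in N (left out, the last holds). Time passes only in rows, so rows that do not move let the fingers close. It gives the time, the measured TCP pose, the force, the opening and the grip force at its end, in the units of the state.
- readout.state(): the state, without advancing time (a new reading comes with each control period).
- grab_frame(name): name is "side" or "top" or "wrist"; returns a dict with "image" (480x640x3 uint8, blue, green, red), "mtx" (3x3 intrinsics, pixels), "R" (3x3) and "t" (3): a world point X has camera coordinates R X + t. Camera axes: x right, y down, z forward; pixel columns grow to the right and rows downward; lengths in m; the calibration is good to about 2 mm. A picture is of the moment at which its call begins. There is no depth.
- workorder.finish_job(): hands the job in; it is judged then, once.
Trained networks look in a picture, given as the dict that the camera call returned (one of the last four; its "shot" number tells which), for a name from the list of things; names that differ only in an ending like _2 or _b are one class to them, and where a whole thing is asked for, a point or a joint stands for the part that bears it (a point fixed in the world has none). Each returns a list of dicts, best first, with "score" (0 to 1); they miss things now and then, are a little off and sometimes report something else, mostly with a low value. They report only what shows in the picture. A call takes as long as a camera call. They do not tell look-alikes from the thing itself.
- models.regions_of(thing, picture): "mask" (480x640 bool, what is visible of it) and "at" ([column, row] in pixels, amid what is visible of it).
- models.mark_of(thing, picture): "at" ([column, row] in pixels: a listed point, or the origin of a listed thing).
The state is a dict: "t": time; "joints": joint angles; "qvel": joint speeds; "effort": joint torques, N m; "tcp_pos": TCP position; "tool_rot": TCP orientation; "contact_force": force on the tool from outside, world axes, zero at the start; "torque": the same for the moment, N m; "opening": opening from 0.0 (shut) to 1.0 (fully open); "grasp_force": force on a finger pad.
Only numpy, scipy, OpenCV 4.12 (cv2) and the standard library are available. Lean on these libraries where they do the work, as an engineer would, in place of code of your own. Each camera call takes 0.05 s, during which the arm holds its last target. There are 200 camera calls.

## Working session

There is one attempt and no reset: what is moved stays moved. The work goes in short steps, Python scripts to look and compute and a shell command to move; the robot and the scene stay as the last step left them, time stands still between calls to the robot, and variables do not carry over. Pictures are saved under pics/ and viewed, at most 12 in all, crops included, and the job is handed in when it is done.

```bash
ls; mkdir -p pics; cat > h.py <<'E'
import numpy as np, cv2
from scipy.spatial.transform import Rotation as Ro
from plant import readout, grab_frame, workorder, models, r
def ray(f,p):
    R=np.array(f["R"]);t=np.array(f["t"]);c=-R.T@t
    d=R.T@np.linalg.inv(np.array(f["mtx"]))@np.array([p[0],p[1],1.]);return c,d/np.linalg.norm(d)
def atz(f,p,z):
    c,d=ray(f,p);return c+d*(z-c[2])/d[2]
def tri(obs):
    A=np.zeros((3,3));b=np.zeros(3)
    for f,p in obs:
        c,d=ray(f,p);P=np.eye(3)-np.outer(d,d);A+=P;b+=P@c
    X=np.linalg.solve(A,b)
    return X,[float(np.linalg.norm(np.cross(X-ray(f,p)[0],ray(f,p)[1]))) for f,p in obs]
def proj(f,X):
    q=np.array(f["mtx"])@(np.array(f["R"])@np.array(X)+np.array(f["t"]));return q[:2]/q[2]
E
python3 - <<'E'
from h import *
np.set_printoptions(precision=3,suppress=True)
fs={n:grab_frame(n) for n in("side","top")}
im=np.vstack([fs[n]["image"] for n in fs]);
for n in fs: cv2.imwrite(f"pics/{n}0.png",fs[n]["image"]); print(n,ray(fs[n],(320,240)))
for th in "pan_top pan_lug pan_next stack_rack press nest_home ram_pad lever_grip release_button lever_hinge die_roll paint_tin hammer".split():
    for n in fs:
        print(th,n,[(np.round(m["at"],1),round(m["score"],2)) for m in models.mark_of(th,fs[n])][:4])
print(readout.state())
E
```

```text
pics
side (array([0.49 , 0.911, 0.928]), array([ 0.067, -0.778, -0.624]))
top (array([ 0.379, -0.027,  1.437]), array([ 0.121,  0.002, -0.993]))
pan_top side [(array([249.8, 451.3]), 0.87), (array([433.1, 434.8]), 0.81), (array([307.3, 353.4]), 0.68), (array([351.9, 353.2]), 0.22)]
pan_top top [(array([199. , 319.3]), 0.93), (array([240. , 232.7]), 0.64), (array([182.2, 202.2]), 0.63), (array([351.9, 215.9]), 0.47)]
pan_lug side [(array([443.3, 385.3]), 0.77), (array([352.1, 353.8]), 0.56)]
pan_lug top [(array([152.4, 208.7]), 0.75), (array([225.8, 321.1]), 0.67), (array([229.9, 259.2]), 0.62)]
pan_next side [(array([310.1, 361. ]), 0.9)]
pan_next top [(array([242.8, 232.6]), 0.48)]
stack_rack side [(array([413.9, 238.4]), 0.64), (array([309.9, 373. ]), 0.61), (array([328.3, 229.1]), 0.58)]
stack_rack top [(array([395.4, 319.4]), 0.89), (array([243.2, 231. ]), 0.68)]
press side [(array([328. , 249.4]), 0.92), (array([307.3, 369.9]), 0.19)]
press top [(array([370.9, 239. ]), 0.95)]
nest_home side [(array([328.7, 247.2]), 0.77)]
nest_home top [(array([369.9, 239.2]), 0.64), (array([229.7, 263.4]), 0.45), (array([241.3, 231.1]), 0.36)]
ram_pad side [(array([329.5, 228.2]), 0.5)]
ram_pad top [(array([239.2, 231.4]), 0.55)]
lever_grip side [(array([313.2, 188. ]), 0.7)]
lever_grip top [(array([350.2, 215. ]), 0.58), (array([148.8, 287.6]), 0.44)]Traceback (most recent call last):
  File "<stdin>", line 8, in <module>
ValueError: it knows: die_roll, hammer, lever_grip, lever_hinge, nest_home, paint_tin, pan_low, pan_lug, pan_next, pan_top, press, ram_pad, stack_rack
```

View pics/side0.png

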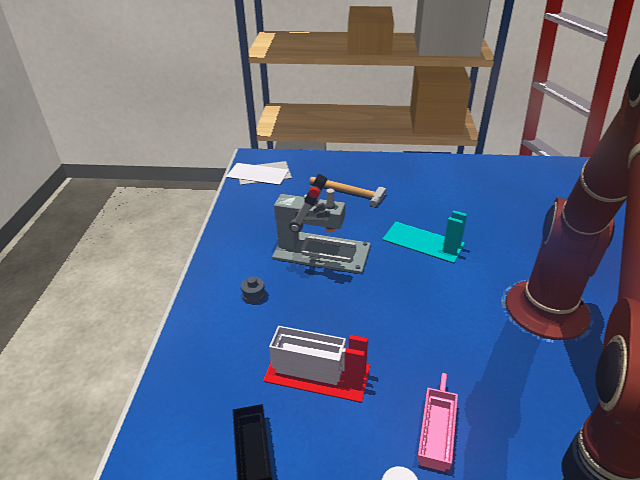

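View pics/top0.png

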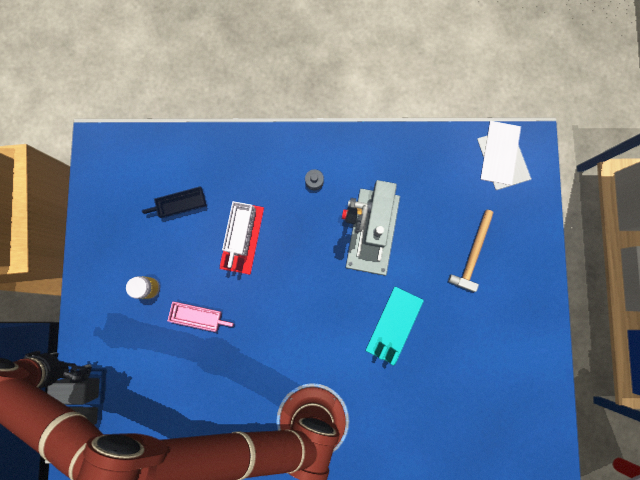

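The views show: the stack on the red rack at top (240,232), side (308,355); its lug faces the robot. The press is at top (371,239), with the lever and red button at (348,214). The black and pink pans and the teal rack are look-alikes.

```bash
python3 - <<'E'
from h import *
np.set_printoptions(precision=3,suppress=True)
fs={n:grab_frame(n) for n in("side","top")}
T=lambda a,b:tri([(fs["side"],a),(fs["top"],b)])
print("pan",T((307.3,353.4),(240,232.7)),atz(fs["top"],(240,232.7),.056),atz(fs["side"],(307.3,353.4),.056))
print("lug",T((352.1,353.8),(229.9,259.2)))
print("rack",T((309.9,373),(243.2,231)))
print("press",T((328,249.4),(370.9,239)),"nest",T((328.7,247.2),(369.9,239.2)))
print("grip",T((313.2,188),(350.2,215)))
for th in "lever_hinge die_roll paint_tin hammer".split():
    for n in fs:
        print(th,n,[(np.round(m["at"],1),round(m["score"],2),atz(fs[n],m["at"],.15 if 'hinge' in th else 0)) for m in models.mark_of(th,fs[n])][:3])
# rects by colour in the top view
hsv=cv2.cvtColor(fs["top"]["image"],cv2.COLOR_BGR2HSV)
m=((hsv[...,0]<8)|(hsv[...,0]>172))&(hsv[...,1]>150)&(hsv[...,2]>90)
m[:, :210]=0;m[:,275:]=0;m[:190]=0;m[290:]=0
f=fs["top"]; ys,xs=np.nonzero(m)
P=np.array([atz(f,(x,y),.006)[:2] for x,y in zip(xs,ys)]).astype(np.float32)
print("rack rect",cv2.minAreaRect(P))
for k in models.regions_of("press",f)[:2]:
    c=max(cv2.findContours(k["mask"].astype(np.uint8),0,1)[0],key=len)[:,0]
    print("press",k["score"],k["at"],[ (p,atz(f,p,.012)[:2]) for p in (c[np.argmax(c@v)] for v in np.array([[1,1],[-1,1],[1,-1],[-1,-1]]))])
print(readout.state())
E
```

```text
pan (array([0.576, 0.221, 0.059]), [0.005680017766914774, 0.005680017766915005]) [0.57  0.222 0.056] [0.582 0.218 0.056]
lug (array([0.485, 0.243, 0.093]), [0.00032655896645848725, 0.0003265589664584298])
rack (array([ 0.581,  0.223, -0.006]), [0.0035669871235937964, 0.003566987123593877])
press (array([ 0.559, -0.186,  0.014]), [0.00323297827385707, 0.0032329782738571874]) nest (array([ 0.556, -0.181,  0.026]), [0.0031290079718254336, 0.003129007971825273])
grip (array([ 0.589, -0.104,  0.273]), [0.0024249368074232966, 0.0024249368074231513])
lever_hinge side [(array([298.8, 221.3]), 0.8, array([ 0.634, -0.134,  0.15 ])), (array([309.5, 354.9]), 0.75, array([0.567, 0.296, 0.15 ]))]
lever_hinge top [(array([351.1, 202.9]), 0.52, array([ 0.644, -0.115,  0.15 ]))]
die_roll side [(array([256.3, 298.3]), 0.6, array([ 0.736,  0.004, -0.   ]))]
die_roll top [(array([314.6, 181.4]), 0.79, array([ 0.746, -0.007,  0.   ]))]
paint_tin side []
paint_tin top [(array([149.9, 288.6]), 0.66, array([0.4  , 0.514, 0.   ]))]
hammer side [(array([342.7, 190.9]), 0.79, array([ 0.532, -0.515, -0.   ]))]

[... 230 characters left out ...]
 274], dtype=int32), array([ 0.445, -0.228])), (array([346, 266], dtype=int32), array([ 0.47 , -0.106])), (array([395, 183], dtype=int32), array([ 0.737, -0.266])), (array([360, 188], dtype=int32), array([ 0.721, -0.153]))]
{'t': 1.45, 'joints': array([-1.275,  0.615, -0.013,  1.423,  0.008,  1.103, -0.04 ]), 'qvel': array([ 0.   , -0.   ,  0.001,  0.001, -0.   , -0.001,  0.001]), 'effort': array([ -0.   , -46.91 ,   0.259, -17.134,   0.01 ,   0.002,   0.   ]), 'tcp_pos': array([0.206, 0.616, 0.231]), 'tool_rot': array([ 0.161,  0.987, -0.   , -0.   ]), 'contact_force': array([0.02 , 0.493, 0.173]), 'torque': array([-0.064,  0.007, -0.016]), 'grasp_force': 0.0, 'opening': 0.9962233494432288}
```

```bash
cat >> h.py <<'E'
def delta(pos,yaw_y,s=None):
    "shift in tool axes to pos and turn (rotvec, tool axes) to tool-down with tool y at angle yaw_y (deg)"
    s=s or readout.state();R=Ro.from_quat(s["tool_rot"]);a=np.radians(yaw_y)
    y=np.array([np.cos(a),np.sin(a),0]);z=np.array([0,0,-1.]);G=np.column_stack([np.cross(y,z),y,z])
    print("shift",np.round(R.inv().apply(np.array(pos)-s["tcp_pos"]),4),"after turn",np.round(G.T@(np.array(pos)-s["tcp_pos"]),4),
     "turn",np.round((R.inv()*Ro.from_matrix(G)).as_rotvec(),4),"tcp",np.round(s["tcp_pos"],4),"F",np.round(s["contact_force"],1),"open",round(s["opening"],3),"grip",round(s["grasp_force"],1),"t",s["t"])
E
python3 -m jog '[{"dx":-0.05,"dy":-0.0275},{"dx":-0.05,"dy":-0.0275},{"dx":-0.05,"dy":-0.0275},{"dx":-0.05,"dy":-0.0275},{"dx":-0.05,"dy":-0.0275},{"dx":-0.05,"dy":-0.0275},{"dx":-0.05,"dy":-0.0275},{"dx":-0.05,"dy":-0.0275},{"dx":-0.05,"dy":-0.0275},{"dx":-0.0166,"dy":-0.0085,"az":-0.14}]' 0.085 40
python3 - <<'E'
from h import *
delta((.567,.225,.2),79.5)
E
```

```text
shift [-0.4664 -0.2568  0.0313] after turn [-0.4261 -0.3191  0.0313] turn [-0.000e+00 -1.000e-04 -1.395e-01] tcp [0.2062 0.6164 0.2313] F [0.  0.5 0.2] open 0.996 grip 0.0 t 1.45schema error: expected keys dx, dy, dz, ax, ay, az
```

```bash
python3 -m jog '[{"dx":-0.05,"dy":-0.0275,"dz":0,"ax":0,"ay":0,"az":0},{"dx":-0.05,"dy":-0.0275,"dz":0,"ax":0,"ay":0,"az":0},{"dx":-0.05,"dy":-0.0275,"dz":0,"ax":0,"ay":0,"az":0},{"dx":-0.05,"dy":-0.0275,"dz":0,"ax":0,"ay":0,"az":0},{"dx":-0.05,"dy":-0.0275,"dz":0,"ax":0,"ay":0,"az":0},{"dx":-0.05,"dy":-0.0275,"dz":0,"ax":0,"ay":0,"az":0},{"dx":-0.05,"dy":-0.0275,"dz":0,"ax":0,"ay":0,"az":0},{"dx":-0.05,"dy":-0.0275,"dz":0,"ax":0,"ay":0,"az":0},{"dx":-0.05,"dy":-0.0275,"dz":0,"ax":0,"ay":0,"az":0},{"dx":-0.0166,"dy":-0.0085,"dz":0,"ax":0,"ay":0,"az":-0.14}]' 0.085 40
python3 - <<'E'
from h import *
delta((.567,.225,.2),79.5)
E
```

```text
t: 2.7
tcp_pos: [0.5705, 0.2203, 0.2312]
tool_rot: [0.093, 0.996, -0.002, 0.001]
contact_force: [-0.5, -0.8, -0.3]
opening: 0.995
grasp_force: 0.0
shift [0.0044 0.0041 0.0312] after turn [0.0043 0.004  0.0312] turn [-0.0029  0.0025 -0.0032] tcp [0.5705 0.2203 0.2312] F [-0.5 -0.8 -0.3] open 0.995 grip 0.0 t 2.7
```

```bash
python3 - <<'E'
from h import *
np.set_printoptions(precision=4,suppress=True)
f=grab_frame("wrist"); cv2.imwrite("pics/w1.png",f["image"]); print(ray(f,(320,240)))
for th in ("pan_top","pan_lug","pan_next","stack_rack"):
    for m in models.mark_of(th,f)[:3]: print(th,m["at"],m["score"],atz(f,m["at"],{"pan_top":.056,"pan_lug":.0915,"pan_next":.031}.get(th,0)))
for k in models.regions_of("pan_top",f)[:2]:
    c=max(cv2.findContours(k["mask"].astype(np.uint8),0,1)[0],key=len)[:,0]
    P=np.array([atz(f,p,.101)[:2] for p in c]).astype(np.float32); print(k["score"],cv2.minAreaRect(P))
delta((.567,.225,.2),79.5)
E
```

```text
(array([0.5031, 0.2335, 0.3735]), array([ 0.2811, -0.0383, -0.9589]))
pan_top [511.8, 257.6] 0.72 [0.6455 0.392  0.056 ]
pan_top [323.7, 223.6] 0.71 [0.5816 0.2269 0.056 ]
pan_lug [324.4, 104.3] 0.72 [0.4846 0.244  0.0915]
pan_lug [628.7, 229.4] 0.56 [0.6226 0.4672 0.0915]
0.94 ((0.6331164836883545, 0.3953295648097992), (0.063902348279953, 0.15027260780334473), 15.366361618041992)
0.79 ((0.5580785870552063, 0.22868071496486664), (0.060538940131664276, 0.19461466372013092), 79.4939193725586)
shift [-0.0014 -0.0026  0.0313] after turn [-0.0014 -0.0026  0.0313] turn [ 0.0011 -0.0012  0.0023] tcp [0.5661 0.2278 0.2313] F [ 0.4 -0.8  0.3] open 0.997 grip 0.0 t 3.0
```

View pics/w1.png

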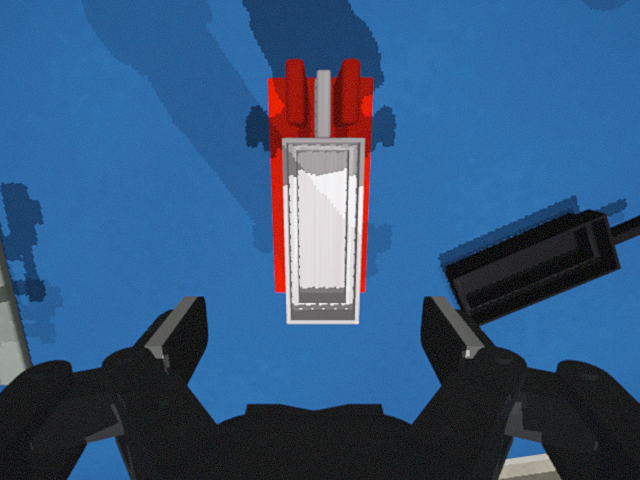

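The wrist view shows the grey stack at about (323,230) with its lug up at (323,103) between the red uprights. It's centred between the fingers. Descend to grip the top 20 mm.

```bash
python3 -m jog '[{"dx":0,"dy":-0.001,"dz":0.05,"ax":0,"ay":0,"az":0},{"dx":0,"dy":0,"dz":0.05,"ax":0,"ay":0,"az":0},{"dx":0,"dy":0,"dz":0.03,"ax":0,"ay":0,"az":0},{"dx":0,"dy":0,"dz":0.015,"ax":0,"ay":0,"az":0},{"dx":0,"dy":0,"dz":0.007,"ax":0,"ay":0,"az":0},{"dx":0,"dy":0,"dz":0,"ax":0,"ay":0,"az":0},{"dx":0,"dy":0,"dz":0,"ax":0,"ay":0,"az":0}]' 0.085 40
python3 - <<'E'
from h import *
delta((.566,.227,.078),79.5)
f=grab_frame("side"); cv2.imwrite("pics/s2.png",cv2.resize(f["image"][270:430,220:420],None,fx=3.5,fy=3.5,interpolation=cv2.INTER_CUBIC))
E
```

```text
t: 3.88
tcp_pos: [0.5682, 0.2251, 0.0806]
tool_rot: [0.091, 0.996, 0.001, 0.001]
contact_force: [-0.4, -0.4, 0.2]
opening: 0.992
grasp_force: 0.0
shift [0.0025 0.0015 0.0026] after turn [0.0025 0.0015 0.0026] turn [0.0014 0.0022 0.0005] tcp [0.5682 0.2251 0.0806] F [-0.4 -0.4  0.2] open 0.992 grip 0.0 t 3.875
```

View pics/s2.png

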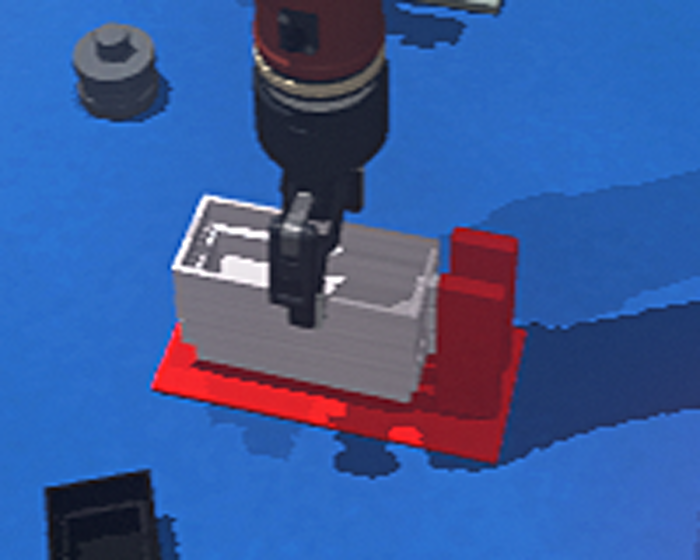

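The fingers straddle the stack with the tips just below the rim (crop ~(300,320)). Down 3 mm more, then close.

```bash
python3 -m jog '[{"dx":0.001,"dy":0.001,"dz":0.004,"ax":0,"ay":0,"az":0},{"dx":0,"dy":0,"dz":0,"ax":0,"ay":0,"az":0},{"dx":0,"dy":0,"dz":0,"ax":0,"ay":0,"az":0},{"dx":0,"dy":0,"dz":0,"ax":0,"ay":0,"az":0},{"dx":0,"dy":0,"dz":0,"ax":0,"ay":0,"az":0}]' 0.045 40
python3 -m jog '[{"dx":0,"dy":0,"dz":0,"ax":0,"ay":0,"az":0},{"dx":0,"dy":0,"dz":0,"ax":0,"ay":0,"az":0}]' 0.045 40
python3 - <<'E'
from h import *
delta((.566,.227,.076),79.5)
E
```

```text
t: 4.55
tcp_pos: [0.5665, 0.2262, 0.0755]
tool_rot: [0.091, 0.996, 0.0, 0.0]
contact_force: [-0.8, 2.0, 2.7]
opening: 0.694
grasp_force: 43.6
t: 4.8
tcp_pos: [0.5665, 0.2262, 0.0755]
tool_rot: [0.091, 0.996, 0.0, 0.0]
contact_force: [-1.0, 1.1, 4.1]
opening: 0.693
grasp_force: 43.8
shift [ 0.0006  0.0007 -0.0005] after turn [ 0.0006  0.0007 -0.0005] turn [0.0005 0.0001 0.0008] tcp [0.5665 0.2262 0.0755] F [-1.   1.1  4.1] open 0.693 grip 43.8 t 4.8
```

```bash
python3 -m jog '[{"dx":0,"dy":0,"dz":-0.005,"ax":0,"ay":0,"az":0},{"dx":0,"dy":0,"dz":-0.01,"ax":0,"ay":0,"az":0},{"dx":0,"dy":0,"dz":-0.015,"ax":0,"ay":0,"az":0},{"dx":0,"dy":0,"dz":-0.02,"ax":0,"ay":0,"az":0},{"dx":0,"dy":0,"dz":-0.02,"ax":0,"ay":0,"az":0},{"dx":0,"dy":0,"dz":-0.01,"ax":0,"ay":0,"az":0},{"dx":0,"dy":0,"dz":0,"ax":0,"ay":0,"az":0}]'
python3 - <<'E'
from h import *
delta((.545,.045,.156),79.5)
f=grab_frame("side"); cv2.imwrite("pics/s3.png",cv2.resize(f["image"][220:420,200:450],None,fx=3,fy=3,interpolation=cv2.INTER_CUBIC))
E
```

```text
t: 5.68
tcp_pos: [0.567, 0.2259, 0.1563]
tool_rot: [0.091, 0.996, 0.0, 0.001]
contact_force: [-0.5, -0.3, -1.9]
opening: 0.698
grasp_force: 43.3
shift [-0.0113 -0.1819  0.0002] after turn [-0.0114 -0.1819  0.0003] turn [0.001  0.0016 0.0004] tcp [0.567  0.2259 0.1563] F [-0.5 -0.3 -1.9] open 0.698 grip 43.3 t 5.675
```

View pics/s3.png

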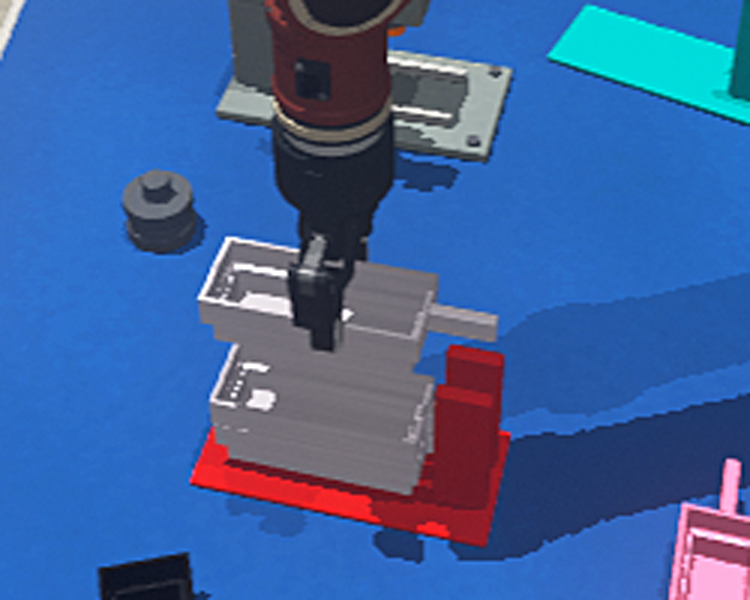

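Only one pan was lifted: it hangs level, and the two others are in the rack (crop (320,430)). Carry it sideways and set it down.

```bash
python3 -m jog '[{"dx":-0.003,"dy":-0.025,"dz":0,"ax":0,"ay":0,"az":0},{"dx":-0.005,"dy":-0.035,"dz":0,"ax":0,"ay":0,"az":0},{"dx":-0.006,"dy":-0.04,"dz":0,"ax":0,"ay":0,"az":0},{"dx":-0.006,"dy":-0.04,"dz":0,"ax":0,"ay":0,"az":0},{"dx":-0.004,"dy":-0.03,"dz":0,"ax":0,"ay":0,"az":0},{"dx":-0.002,"dy":-0.012,"dz":0.02,"ax":0,"ay":0,"az":0},{"dx":0,"dy":0,"dz":0.04,"ax":0,"ay":0,"az":0},{"dx":0,"dy":0,"dz":0.04,"ax":0,"ay":0,"az":0},{"dx":0,"dy":0,"dz":0.02,"ax":0,"ay":0,"az":0},{"dx":0,"dy":0,"dz":0,"ax":0,"ay":0,"az":0}]'
python3 - <<'E'
from h import *
delta((.56,.045,.0195),79.5)
E
```

```text
t: 6.98
tcp_pos: [0.557, 0.0419, 0.033]
tool_rot: [0.091, 0.996, -0.001, -0.003]
contact_force: [0.0, 0.6, -0.8]
opening: 0.695
grasp_force: 43.5
shift [-0.0025  0.0036  0.0135] after turn [-0.0024  0.0036  0.0135] turn [-0.0017 -0.0055  0.0006] tcp [0.557  0.0419 0.033 ] F [ 0.   0.6 -0.8] open 0.695 grip 43.5 t 6.975
```

```bash
python3 -m jog '[{"dx":0,"dy":0,"dz":0.006,"ax":0,"ay":-0.004,"az":0},{"dx":0,"dy":0,"dz":0.004,"ax":0,"ay":0,"az":0},{"dx":0,"dy":0,"dz":0.002,"ax":0,"ay":0,"az":0},{"dx":0,"dy":0,"dz":0,"ax":0,"ay":0,"az":0}]'
python3 -m jog '[{"dx":0,"dy":0,"dz":0.001,"ax":0,"ay":0,"az":0},{"dx":0,"dy":0,"dz":0.001,"ax":0,"ay":0,"az":0},{"dx":0,"dy":0,"dz":0,"ax":0,"ay":0,"az":0}]'
```

```text
t: 7.48
tcp_pos: [0.5591, 0.0421, 0.0236]
tool_rot: [0.091, 0.996, -0.0, 0.002]
contact_force: [-0.5, -0.3, -1.3]
opening: 0.692
grasp_force: 43.5
t: 7.85
tcp_pos: [0.5589, 0.0421, 0.0212]
tool_rot: [0.091, 0.996, -0.0, 0.002]
contact_force: [0.3, 0.2, -1.2]
opening: 0.697
grasp_force: 43.5
```

```bash
python3 -m jog '[{"dx":0,"dy":0,"dz":0.001,"ax":0,"ay":0,"az":0},{"dx":0,"dy":0,"dz":0.001,"ax":0,"ay":0,"az":0},{"dx":0,"dy":0,"dz":0,"ax":0,"ay":0,"az":0}]'
```

```text
t: 8.22
tcp_pos: [0.5592, 0.0421, 0.0196]
tool_rot: [0.091, 0.996, -0.0, 0.002]
contact_force: [-0.1, -0.0, 0.9]
opening: 0.693
grasp_force: 43.8
```

```bash
python3 -m jog '[{"dx":0,"dy":0,"dz":0,"ax":0,"ay":0,"az":0},{"dx":0,"dy":0,"dz":0,"ax":0,"ay":0,"az":0},{"dx":0,"dy":0,"dz":0,"ax":0,"ay":0,"az":0},{"dx":0,"dy":0,"dz":-0.02,"ax":0,"ay":0,"az":0},{"dx":0,"dy":0,"dz":-0.05,"ax":0,"ay":0,"az":0},{"dx":0,"dy":0,"dz":-0.05,"ax":0,"ay":0,"az":0},{"dx":0.03,"dy":0,"dz":0,"ax":0,"ay":0,"az":0},{"dx":0.03,"dy":0,"dz":0,"ax":0,"ay":0,"az":0},{"dx":0.02,"dy":0,"dz":0,"ax":0,"ay":0,"az":0},{"dx":0,"dy":0,"dz":0,"ax":0,"ay":0,"az":0}]' 0.085 40
cat >> h.py <<'E'
def panfit(f,zu,near):
    "pan origin, yaw and lug from mask minAreaRect (rim height) and mark"
    for k in models.regions_of("pan_top",f)[:3]:
        c=max(cv2.findContours(k["mask"].astype(np.uint8),0,1)[0],key=len)[:,0]
        P=np.array([atz(f,p,zu+.045)[:2] for p in c]).astype(np.float32)
        if np.linalg.norm(P.mean(0)-near)<.1: print("rect",k["score"],cv2.minAreaRect(P),"touches",c.min(0),c.max(0))
    for th,z in(("pan_top",zu),("pan_lug",zu+.0355)):
        for m in models.mark_of(th,f)[:4]:
            X=atz(f,m["at"],z)
            if np.linalg.norm(X[:2]-near)<.2: print(th,np.round(m["at"]),round(m["score"],2),np.round(X,4))
E
python3 - <<'E'
from h import *
for n in("wrist","top"):
    f=grab_frame(n); cv2.imwrite(f"pics/{n}4.png",f["image"]); print(n); panfit(f,0,np.array([.55,.045]))
delta((.474,.056,.02),79.5)
E
```

```text
t: 9.48
tcp_pos: [0.4786, 0.057, 0.1391]
tool_rot: [0.091, 0.996, -0.0, 0.001]
contact_force: [0.9, -0.6, 0.2]
opening: 0.998
grasp_force: 0.0
wrist
rect 0.62 ((0.5340098142623901, 0.046939197927713394), (0.0606381818652153, 0.16657932102680206), 79.65034484863281) touches [271 199] [355 409]
pan_top [535. 308.] 0.73 [0.5868 0.2294 0.    ]
pan_lug [315. 236.] 0.84 [0.4796 0.0579 0.0355]
top
rect 0.98 ((0.5912386775016785, 0.03512497991323471), (0.061218805611133575, 0.11393307894468307), 78.89279174804688) touches [291 208] [313 246]
pan_top [297. 236.] 0.76 [0.5667 0.0475 0.    ]
shift [ 0.0067 -0.0017  0.1188] after turn [ 0.0062 -0.0017  0.1189] turn [-0.      0.0042  0.0001] tcp [0.4804 0.0566 0.1389] F [ 0.2 -0.4 -0.2] open 0.997 grip 0.0 t 9.875
```

View pics/wrist4.png

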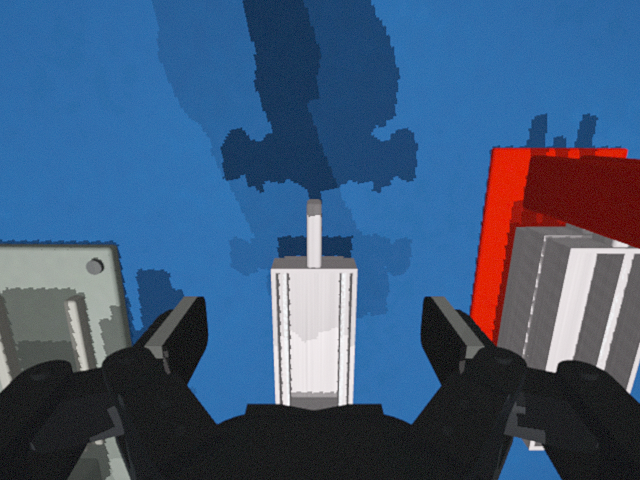

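The set-down pan stands level at about (315,330) with its lug at (315,235), clear of rack and press. Grip the lug near its outer end.

```bash
python3 -m jog '[{"dx":0.011,"dy":0.0005,"dz":0.04,"ax":0,"ay":0.004,"az":0},{"dx":0,"dy":0,"dz":0.04,"ax":0,"ay":0,"az":0},{"dx":0,"dy":0,"dz":0.03,"ax":0,"ay":0,"az":0},{"dx":0,"dy":0,"dz":0.01,"ax":0,"ay":0,"az":0},{"dx":0,"dy":0,"dz":0,"ax":0,"ay":0,"az":0}]' 0.06 90
python3 - <<'E'
from h import *
delta((.469,.0593,.018),79.5)
E
```

```text
t: 10.5
tcp_pos: [0.4695, 0.0592, 0.0188]
tool_rot: [0.091, 0.996, -0.0, -0.0]
contact_force: [0.1, -1.2, 0.5]
opening: 0.703
grasp_force: 0.0
shift [0.0005 0.0001 0.0008] after turn [0.0005 0.0001 0.0008] turn [-0.0002 -0.0005  0.0004] tcp [0.4695 0.0592 0.0188] F [ 0.1 -1.2  0.5] open 0.703 grip 0.0 t 10.5
```

```bash
python3 -m jog '[{"dx":0,"dy":0,"dz":0.001,"ax":0,"ay":0,"az":0},{"dx":0,"dy":0,"dz":0,"ax":0,"ay":0,"az":0},{"dx":0,"dy":0,"dz":0,"ax":0,"ay":0,"az":0},{"dx":0,"dy":0,"dz":0,"ax":0,"ay":0,"az":0},{"dx":0,"dy":0,"dz":0,"ax":0,"ay":0,"az":0},{"dx":0,"dy":0,"dz":0,"ax":0,"ay":0,"az":0},{"dx":0,"dy":0,"dz":0,"ax":0,"ay":0,"az":0},{"dx":0,"dy":0,"dz":0,"ax":0,"ay":0,"az":0}]' 0.002 90
python3 -m jog '[{"dx":0,"dy":0,"dz":-0.01,"ax":0,"ay":0,"az":0},{"dx":0,"dy":0,"dz":-0.012,"ax":0,"ay":0,"az":0},{"dx":0,"dy":0,"dz":-0.012,"ax":0,"ay":0,"az":0},{"dx":0,"dy":0,"dz":0,"ax":0,"ay":0,"az":0},{"dx":0,"dy":0,"dz":0,"ax":0,"ay":0,"az":0}]'
python3 - <<'E'
from h import *
f=grab_frame("side"); cv2.imwrite("pics/s5.png",cv2.resize(f["image"][180:380,220:470],None,fx=3,fy=3,interpolation=cv2.INTER_CUBIC))
g=grab_frame("wrist"); print("now");panfit(g,.034,np.array([.55,.045]))
for th in("press","nest_home","lever_hinge","lever_grip","ram_pad"):
  for q in (f,g):
    for m in models.mark_of(th,q)[:1]: print(th,np.round(m["at"]),round(m["score"],2),atz(q,m["at"],{"press":0,"nest_home":.012,"lever_hinge":.15,"lever_grip":.272,"ram_pad":.088}[th]))
delta((.469,.0593,.018),79.5)
E
```

```text
t: 11.5
tcp_pos: [0.4697, 0.0592, 0.0188]
tool_rot: [0.091, 0.996, 0.0, 0.001]
contact_force: [-0.7, -0.1, 5.8]
opening: 0.098
grasp_force: 89.3
t: 12.12
tcp_pos: [0.4692, 0.0592, 0.052]
tool_rot: [0.091, 0.996, -0.0, -0.0]
contact_force: [-0.6, -0.3, -0.4]
opening: 0.097
grasp_force: 88.3
now
rect 0.81 ((0.4741573631763458, 0.05818992108106613), (0.014077441766858101, 0.054817382246255875), 79.56440734863281) touches [295 275] [332 409]
pan_lug [315. 337.] 0.71 [0.4766 0.0585 0.0695]
nest_home [330. 253.] 0.64 [ 0.55677898 -0.17489662  0.012     ]
lever_hinge [296. 225.] 0.69 [ 0.64004    -0.11841628  0.15      ]
lever_grip [314. 189.] 0.57 [ 0.58852137 -0.10060324  0.272     ]
ram_pad [329. 229.] 0.47 [ 0.55783967 -0.18643463  0.088     ]
shift [0.0003 0.0001 0.0339] after turn [0.0003 0.0001 0.0339] turn [-0.0001 -0.0001  0.0006] tcp [0.4693 0.0592 0.0519] F [-0.1  0.7 -1.1] open 0.096 grip 88.3 t 12.875
```

View pics/s5.png

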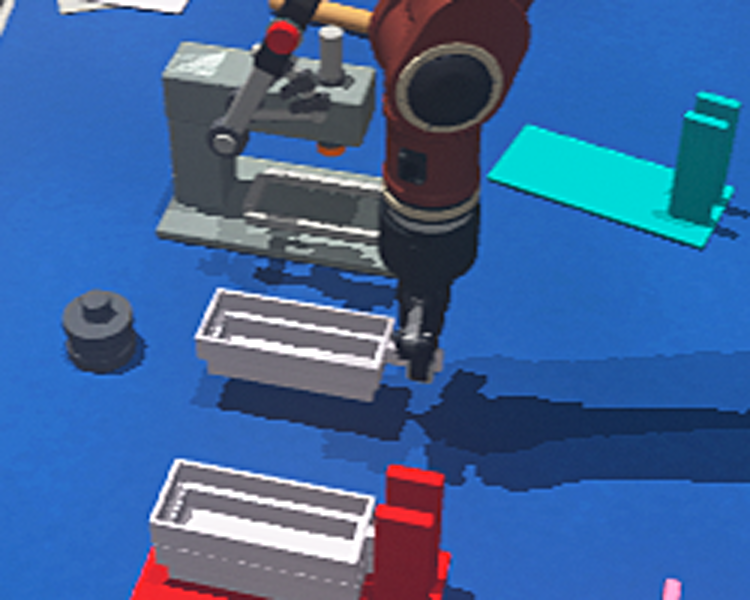

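The pan hangs level from the lug (crop (290,345)); the press and its nest are free at (310,200). Next, fit the press pose by its outline in the first two pictures.

```bash
cat > fit.py <<'E'
from h import *
from scipy.optimize import minimize
fs={n:grab_frame(n) for n in("side","top")}
B=[(-.105,.155,-.065,.065,0,.012),(.1,.15,-.025,.025,0,.16),(-.035,.15,-.03,.03,.115,.165)]
M={}
for n,(x0,x1,y0,y1) in {"side":(262,380,185,285),"top":(335,408,172,282)}.items():
    hsv=cv2.cvtColor(cv2.imread(f"pics/{n}0.png"),cv2.COLOR_BGR2HSV)
    m=np.zeros((480,640),np.uint8); m[y0:y1,x0:x1]=(hsv[y0:y1,x0:x1,1]<110)
    M[n]=m; print(n,m.sum())
def ren(f,p):
    c,s=np.cos(p[2]),np.sin(p[2]);o=np.zeros((480,640),np.float32);S=4
    big=np.zeros((480*S,640*S),np.uint8)
    for b in B:
        V=np.array([[p[0]+c*x-s*y,p[1]+s*x+c*y,z] for x in b[:2] for y in b[2:4] for z in b[4:]])
        q=np.array([proj(f,v) for v in V]); q=(q+.5)*S
        cv2.fillConvexPoly(big,cv2.convexHull(q.round().astype(np.int32)),1)
    return cv2.resize(big.astype(np.float32),(640,480),interpolation=cv2.INTER_AREA)
def cost(p,ns):
    e=0
    for n in ns:
        R=ren(fs[n],p); e+=np.abs(R-M[n]).sum()/M[n].sum()
    return e
for ns in(("top","side"),("top",),("side",)):
    b=minimize(cost,[.557,-.183,-.2],args=(ns,),method="Nelder-Mead",options=dict(initial_simplex=[[.557,-.183,-.2],[.563,-.183,-.2],[.557,-.177,-.2],[.557,-.183,-.16]],xatol=1e-4))
    print(ns,b.x,np.degrees(b.x[2]),b.fun)
E
python3 fit.py
```

```text
side 5370
top 3787
('top', 'side') [ 0.55625548 -0.18731864 -0.19103296] -10.94538220765522 0.20885902177349838
('top',) [ 0.55682752 -0.18710767 -0.18895487] -10.826316501199019 0.08052218114602588
('side',) [ 0.5555795  -0.188749   -0.18159745] -10.404767708479497 0.12518621973929236
```

```bash
python3 -m jog '[{"dx":-0.001,"dy":-0.02,"dz":0,"ax":0,"ay":0,"az":0.005},{"dx":-0.003,"dy":-0.035,"dz":0,"ax":0,"ay":0,"az":0},{"dx":-0.003,"dy":-0.035,"dz":0,"ax":0,"ay":0,"az":0},{"dx":-0.003,"dy":-0.035,"dz":0,"ax":0,"ay":0,"az":0},{"dx":-0.003,"dy":-0.035,"dz":0,"ax":0,"ay":0,"az":0},{"dx":-0.003,"dy":-0.035,"dz":0,"ax":0,"ay":0,"az":0},{"dx":-0.002,"dy":-0.02,"dz":0,"ax":0,"ay":0,"az":0},{"dx":-0.001,"dy":-0.01,"dz":0,"ax":0,"ay":0,"az":0},{"dx":0,"dy":0,"dz":0,"ax":0,"ay":0,"az":0}]'
python3 - <<'E'
from h import *
delta((.4455,-.1658,.052),79.2)
for n in("side","wrist"):
    f=grab_frame(n)
    if n=="side": a=cv2.resize(f["image"][180:290,255:395],(800,628),interpolation=cv2.INTER_CUBIC)[:300*2]
    else: b=f["image"]
cv2.imwrite("pics/s6.png",np.vstack([cv2.resize(a,(440,330)),cv2.resize(b,(440,270))]) if 0 else np.hstack([cv2.resize(a,(420,330)),cv2.resize(b,(380,285))[:330] if 0 else cv2.copyMakeBorder(cv2.resize(b,(380,285)),0,45,0,0,0)]))
E
```

```text
t: 14.1
tcp_pos: [0.446, -0.1656, 0.0519]
tool_rot: [0.094, 0.996, 0.0, -0.0]
contact_force: [0.7, 0.5, -1.0]
opening: 0.1
grasp_force: 88.3
shift [ 0.0005 -0.0003 -0.0001] after turn [ 0.0005 -0.0003 -0.0001] turn [ 0.     -0.     -0.0002] tcp [ 0.446  -0.1656  0.0519] F [ 0.7  0.5 -1. ] open 0.1 grip 88.3 t 14.1
```

View pics/s6.png

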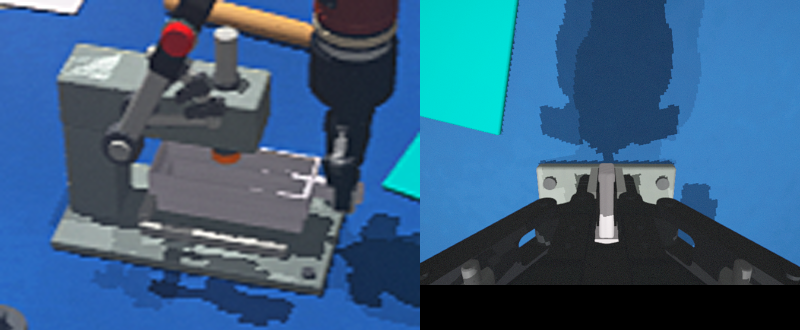

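The pan sits under the head between the rails, and in the wrist part the lug (607,210) is midway between the base screws (550/663). Lower it between the rails.

```bash
python3 -m jog '[{"dx":0,"dy":0,"dz":0.006,"ax":0,"ay":0,"az":0},{"dx":0,"dy":0,"dz":0.006,"ax":0,"ay":0,"az":0},{"dx":0,"dy":0,"dz":0.004,"ax":0,"ay":0,"az":0},{"dx":0,"dy":0,"dz":0,"ax":0,"ay":0,"az":0}]'
python3 -m jog '[{"dx":0,"dy":0,"dz":0.002,"ax":0,"ay":0,"az":0},{"dx":0,"dy":0,"dz":0.001,"ax":0,"ay":0,"az":0},{"dx":0,"dy":0,"dz":0,"ax":0,"ay":0,"az":0}]'
python3 -m jog '[{"dx":-0.002,"dy":0,"dz":0,"ax":0,"ay":0,"az":0},{"dx":-0.002,"dy":0,"dz":0,"ax":0,"ay":0,"az":0},{"dx":-0.001,"dy":0,"dz":0,"ax":0,"ay":0,"az":0},{"dx":0,"dy":0,"dz":0,"ax":0,"ay":0,"az":0}]'
```

```text
t: 14.7
tcp_pos: [0.4458, -0.1652, 0.0355]
tool_rot: [0.094, 0.996, 0.0, -0.001]
contact_force: [0.2, -0.9, -1.4]
opening: 0.102
grasp_force: 88.3
t: 15.08
tcp_pos: [0.446, -0.1655, 0.0329]
tool_rot: [0.094, 0.996, -0.0, -0.0]
contact_force: [-0.0, -1.0, -1.6]
opening: 0.097
grasp_force: 88.3
t: 15.58
tcp_pos: [0.4511, -0.1664, 0.033]
tool_rot: [0.094, 0.996, -0.0, 0.0]
contact_force: [0.1, 0.4, -0.6]
opening: 0.097
grasp_force: 88.3
```

```bash
for i in 1 2; do :; done; python3 -m jog '[{"dx":-0.001,"dy":0,"dz":0,"ax":0,"ay":0,"az":0},{"dx":-0.001,"dy":0,"dz":0,"ax":0,"ay":0,"az":0},{"dx":0,"dy":0,"dz":0,"ax":0,"ay":0,"az":0}]'
python3 -m jog '[{"dx":-0.001,"dy":0,"dz":0,"ax":0,"ay":0,"az":0},{"dx":0,"dy":0,"dz":0,"ax":0,"ay":0,"az":0}]'
python3 -m jog '[{"dx":-0.001,"dy":0,"dz":0,"ax":0,"ay":0,"az":0},{"dx":0,"dy":0,"dz":0,"ax":0,"ay":0,"az":0}]'
```

```text
t: 15.95
tcp_pos: [0.4531, -0.1668, 0.033]
tool_rot: [0.094, 0.996, -0.0, 0.0]
contact_force: [-0.3, 0.3, -1.5]
opening: 0.101
grasp_force: 88.3
t: 16.2
tcp_pos: [0.4536, -0.1669, 0.0329]
tool_rot: [0.094, 0.996, 0.0, -0.0]
contact_force: [-1.6, 0.2, -1.5]
opening: 0.094
grasp_force: 88.3
t: 16.45
tcp_pos: [0.4535, -0.1669, 0.0327]
tool_rot: [0.094, 0.996, 0.0, -0.001]
contact_force: [-3.1, 0.6, -0.5]
opening: 0.097
grasp_force: 88.4
```

Back stop contact is right where predicted (TCP x 0.4535). Seat it down, then release.

```bash
python3 -m jog '[{"dx":0.0005,"dy":0,"dz":0.001,"ax":0,"ay":0,"az":0},{"dx":0,"dy":0,"dz":0.001,"ax":0,"ay":0,"az":0},{"dx":0,"dy":0,"dz":0.0005,"ax":0,"ay":0,"az":0},{"dx":0,"dy":0,"dz":0,"ax":0,"ay":0,"az":0}]'
```

```text
t: 16.95
tcp_pos: [0.4534, -0.1669, 0.0309]
tool_rot: [0.094, 0.996, -0.0, -0.001]
contact_force: [-4.8, 1.1, 6.6]
opening: 0.097
grasp_force: 89.7
```

```bash
python3 -m jog '[{"dx":0,"dy":0,"dz":0,"ax":0,"ay":0,"az":0},{"dx":0,"dy":0,"dz":0,"ax":0,"ay":0,"az":0},{"dx":0,"dy":0,"dz":0,"ax":0,"ay":0,"az":0},{"dx":0,"dy":0,"dz":0,"ax":0,"ay":0,"az":0},{"dx":0,"dy":0,"dz":-0.03,"ax":0,"ay":0,"az":0},{"dx":0,"dy":0,"dz":-0.05,"ax":0,"ay":0,"az":0},{"dx":0,"dy":0,"dz":-0.05,"ax":0,"ay":0,"az":0},{"dx":0,"dy":0,"dz":-0.05,"ax":0,"ay":0,"az":0},{"dx":0,"dy":0,"dz":-0.05,"ax":0,"ay":0,"az":0},{"dx":0,"dy":0,"dz":0,"ax":0,"ay":0,"az":0}]' 0.05 40
python3 - <<'E'
from h import *
p=np.array([.5565,-.187]);th=np.radians(-10.8);c,s=np.cos(th),np.sin(th)
W=lambda x,y,z:np.array([p[0]+c*x-s*y,p[1]+s*x+c*y,z])
f=grab_frame("wrist"); print("wrist");panfit(f,.012,W(-20,0,0)[:2]*0+p)
print("home lug",W(-.098,0,.0475))
g=grab_frame("side")
for th_ in("pan_lug","lever_grip","lever_hinge"):
  for q in(f,g):
    for m in models.mark_of(th_,q)[:2]: print(th_,np.round(m["at"]),round(m["score"],2),atz(q,m["at"],{"pan_lug":.0475,"lever_grip":.272,"lever_hinge":.15}[th_]))
k=W(.070-.135*np.sin(np.radians(25)),.085,.15+.135*np.cos(np.radians(25)));print("grip pred",k, "hinge",W(.07,.085,.15))
delta(k+[0,0,.08],79.2)
a=cv2.resize(g["image"][160:290,255:395],(440,409),interpolation=cv2.INTER_CUBIC); b=cv2.copyMakeBorder(cv2.resize(f["image"],(360,270)),0,139,0,0,0)
cv2.imwrite("pics/s7.png",np.hstack([a,b]))
E
```

```text
t: 18.2
tcp_pos: [0.4569, -0.1677, 0.2644]
tool_rot: [0.094, 0.996, -0.001, 0.005]
contact_force: [0.5, 0.7, -0.6]
opening: 0.584
grasp_force: 0.0
wrist
rect 0.73 ((0.4941314458847046, -0.17490650713443756), (0.06182502210140228, 0.1178322434425354), 79.1590576171875) touches [283 183] [344 295]
pan_top [316. 282.] 0.95 [ 0.5564 -0.1847  0.012 ]
home lug [ 0.46023585 -0.16863663  0.0475    ]
pan_lug [442. 384.] 0.96 [0.29849796 0.27405891 0.0475    ]
pan_lug [367. 245.] 0.8 [ 0.4531344  -0.17044178  0.0475    ]
lever_grip [314. 190.] 0.75 [ 0.58826532 -0.09753809  0.272     ]
lever_hinge [298. 228.] 0.97 [ 0.63218955 -0.10349484  0.15      ]
lever_hinge [327. 252.] 0.68 [ 0.55351868 -0.01203012  0.15      ]
grip pred [ 0.58514463 -0.10593152  0.27235155] hinge [ 0.64118752 -0.11662228  0.15      ]
shift [-0.1171  0.0844 -0.0926] after turn [-0.1171  0.0844 -0.0924] turn [ 0.0002 -0.0012  0.0008] tcp [ 0.4543 -0.1669  0.2599] F [0.  0.1 0.4] open 0.582 grip 0.0 t 18.75
```

View pics/s7.png

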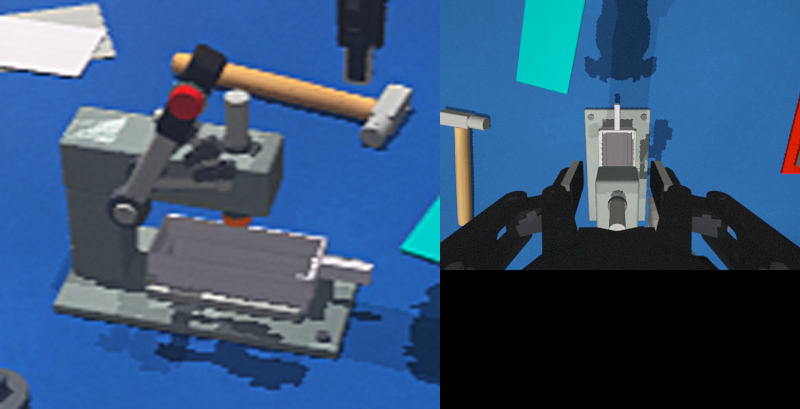

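The pan is home and flat in the nest under the raised pad (left crop (240,265)), matching the predicted pose. Now over the lever grip.

```bash
python3 -m jog '[{"dx":0,"dy":0,"dz":-0.045,"ax":0,"ay":0,"az":0},{"dx":0,"dy":0,"dz":-0.045,"ax":0,"ay":0,"az":0},{"dx":-0.03,"dy":0.022,"dz":0,"ax":0,"ay":0,"az":0},{"dx":-0.03,"dy":0.021,"dz":0,"ax":0,"ay":0,"az":0},{"dx":-0.03,"dy":0.021,"dz":0,"ax":0,"ay":0,"az":0},{"dx":-0.027,"dy":0.02,"dz":0,"ax":0,"ay":0,"az":0},{"dx":0,"dy":0,"dz":0,"ax":0,"ay":0,"az":0}]' 0.07 25
python3 - <<'E'
from h import *
f=grab_frame("wrist");delta((.5851,-.106,.345),79.2)
for th_ in("lever_grip","lever_hinge"):
    for m in models.mark_of(th_,f)[:2]: print(th_,np.round(m["at"]),round(m["score"],2),atz(f,m["at"],.272 if 'grip' in th_ else .15))
print("pred px",proj(f,(.5851,-.106,.272)))
g=grab_frame("side")
a=cv2.resize(g["image"][100:290,240:420],(380,401),interpolation=cv2.INTER_CUBIC); b=cv2.resize(f["image"],(420,315)); b=cv2.copyMakeBorder(b,0,86,0,0,0)
cv2.imwrite("pics/s8.png",np.hstack([a,b]))
# red button, dark grip horizontally in wrist view
hsv=cv2.cvtColor(f["image"],cv2.COLOR_BGR2HSV);m=((hsv[...,0]<8)|(hsv[...,0]>172))&(hsv[...,1]>150)&(hsv[...,2]>80)
n,l,st,ce=cv2.connectedComponentsWithStats(m.astype(np.uint8));print([(s.tolist()) for s in st[1:] if s[4]>60])
s=readout.state();R=Ro.from_quat(s["tool_rot"])
for y in(.024,-.014): print(y,proj(f,np.array([.5851,-.106,.272])+y*np.array([.187,.982,0])))
E
```

```text
t: 19.62
tcp_pos: [0.5865, -0.1039, 0.3491]
tool_rot: [0.092, 0.996, 0.001, -0.001]
contact_force: [-0.4, 0.2, 0.0]
opening: 0.824
grasp_force: 0.0
shift [ 0.0001 -0.0005  0.0045] after turn [ 0.0001 -0.0005  0.0045] turn [ 0.0001 -0.0018  0.0025] tcp [ 0.5853 -0.1056  0.3495] F [ 0.  -0.6  0.4] open 0.818 grip 0.0 t 19.675
lever_hinge [316. 262.] 0.58 [ 0.64042866 -0.11161973  0.15      ]
pred px [309.78380556 244.8190767 ]
[[513, 0, 127, 206, 7529], [336, 227, 16, 40, 544]]
0.024 [347.66960264 244.98113319]
-0.014 [287.67197214 244.72449334]
```

View pics/s8.png

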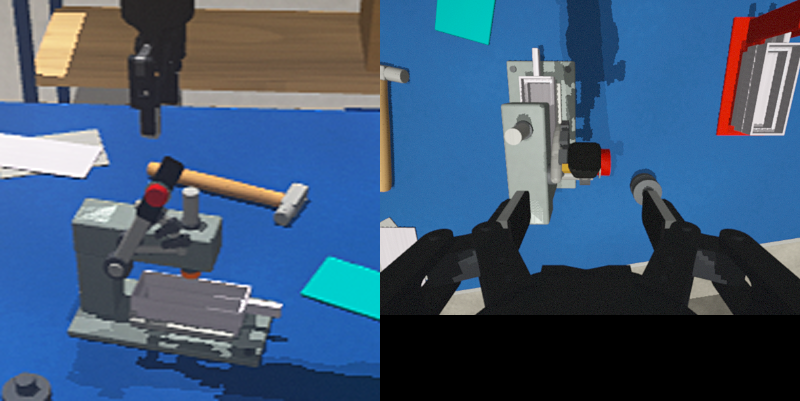

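The wrist view shows the black grip at (585,160) with the red button on its right at (606,161), within 1 mm of the prediction. Descend and squeeze.

```bash
python3 -m jog '[{"dx":0,"dy":0.0005,"dz":0.03,"ax":0,"ay":0,"az":0.002},{"dx":0,"dy":0,"dz":0.03,"ax":0,"ay":0,"az":0},{"dx":0,"dy":0,"dz":0.025,"ax":0,"ay":0,"az":0},{"dx":0,"dy":0,"dz":0.013,"ax":0,"ay":0,"az":0},{"dx":0,"dy":0,"dz":0,"ax":0,"ay":0,"az":0}]' 0.07 25
python3 - <<'E'
from h import *
delta((.5853,-.105,.2515),79.2)
E
python3 -m jog '[{"dx":0,"dy":0,"dz":0,"ax":0,"ay":0,"az":0},{"dx":0,"dy":0,"dz":0,"ax":0,"ay":0,"az":0},{"dx":0,"dy":0,"dz":0,"ax":0,"ay":0,"az":0},{"dx":0,"dy":0,"dz":0,"ax":0,"ay":0,"az":0},{"dx":0,"dy":0,"dz":0,"ax":0,"ay":0,"az":0}]' 0.02 25
python3 -m jog '[{"dx":0,"dy":0,"dz":0,"ax":0,"ay":0,"az":0},{"dx":0,"dy":0,"dz":0,"ax":0,"ay":0,"az":0}]' 0.02 25
```

```text
t: 20.45
tcp_pos: [0.5845, -0.1064, 0.2522]
tool_rot: [0.095, 0.995, -0.0, -0.001]
contact_force: [-0.0, -0.1, -0.2]
opening: 0.821
grasp_force: 0.0
shift [-0.0005  0.0015  0.0007] after turn [-0.0005  0.0015  0.0007] turn [-0.0004 -0.0013 -0.0021] tcp [ 0.5845 -0.1064  0.2522] F [-0.  -0.1 -0.2] open 0.821 grip 0.0 t 20.45
t: 21.08
tcp_pos: [0.5862, -0.1046, 0.255]
tool_rot: [0.094, 0.996, 0.001, 0.002]
contact_force: [-2.1, 1.0, 6.1]
opening: 0.338
grasp_force: 29.2
t: 21.32
tcp_pos: [0.5861, -0.1046, 0.255]
tool_rot: [0.094, 0.996, 0.001, 0.002]
contact_force: [-3.2, 0.1, 6.7]
opening: 0.337
grasp_force: 29.1
```

Opening 28.8 mm means the button is fully in. Swing the first half of the arc.

```bash
python3 -m jog '[{"dx":0,"dy":0,"dz":0,"ax":0,"ay":0,"az":0},{"dx":0.0108,"dy":0,"dz":0.0056,"ax":0,"ay":0,"az":0},{"dx":0.0102,"dy":0,"dz":0.0066,"ax":0,"ay":0,"az":0},{"dx":0.0096,"dy":0,"dz":0.0075,"ax":0,"ay":0,"az":0},{"dx":0.0089,"dy":0,"dz":0.0083,"ax":0,"ay":0,"az":0},{"dx":0.0081,"dy":0,"dz":0.009,"ax":0,"ay":0,"az":0},{"dx":0,"dy":0,"dz":0,"ax":0,"ay":0,"az":0}]' 0.02 40
python3 - <<'E'
from h import *
delta((.5853-.0476*.982,-.105+.0476*.187,.2515-.037),79.2)
f=grab_frame("side")
for m in models.mark_of("lever_grip",f)[:2]: print(m["at"],m["score"])
p=np.array([.5565,-.187]);th=np.radians(-10.8);c,s=np.cos(th),np.sin(th)
for a in(25,50.8,76.6):
    x=.07-.135*np.sin(np.radians(a));print(a,proj(f,[p[0]+c*x-s*.085,p[1]+s*x+c*.085,.15+.135*np.cos(np.radians(a))]))
E
```

```text
t: 22.2
tcp_pos: [0.5386, -0.0958, 0.2169]
tool_rot: [0.094, 0.996, 0.0, 0.001]
contact_force: [-3.2, 2.1, 5.1]
opening: 0.325
grasp_force: 40.3
shift [ 0.     -0.0003  0.0024] after turn [ 0.     -0.0003  0.0024] turn [ 0.001   0.0017 -0.0001] tcp [ 0.5386 -0.0958  0.2169] F [-3.2  2.1  5.1] open 0.325 grip 40.3 t 22.2
[333.6, 202.1] 0.55
25 [315.77954795 187.91395308]
50.8 [334.91271131 203.33682989]
76.6 [345.23794497 222.73919943]
```

The lever follows (grip mark matches 50.8°). Second half, with a slight overpress at the end.

```bash
python3 -m jog '[{"dx":0.0072,"dy":0,"dz":0.0097,"ax":0,"ay":0,"az":0},{"dx":0.0064,"dy":0,"dz":0.0104,"ax":0,"ay":0,"az":0},{"dx":0.0054,"dy":0,"dz":0.0109,"ax":0,"ay":0,"az":0},{"dx":0.0044,"dy":0,"dz":0.0113,"ax":0,"ay":0,"az":0},{"dx":0.0033,"dy":0,"dz":0.0117,"ax":0,"ay":0,"az":0},{"dx":0.0003,"dy":0,"dz":0.002,"ax":0,"ay":0,"az":0},{"dx":0,"dy":0,"dz":0,"ax":0,"ay":0,"az":0},{"dx":0,"dy":0,"dz":0,"ax":0,"ay":0,"az":0}]' 0.02 40
python3 - <<'E'
from h import *
delta((.5853-.0743*.982,-.105+.0743*.187,.2515-.0911),79.2)
f=grab_frame("side")
for m in models.mark_of("lever_grip",f)[:2]: print(m["at"],m["score"])
E
```

```text
t: 23.3
tcp_pos: [0.5125, -0.0908, 0.1615]
tool_rot: [0.094, 0.996, 0.0, 0.001]
contact_force: [-5.4, 2.3, 11.9]
opening: 0.33
grasp_force: 41.3
shift [ 0.0001 -0.0004  0.0011] after turn [ 0.0001 -0.0003  0.0011] turn [ 0.0008  0.0012 -0.0001] tcp [ 0.5125 -0.0908  0.1615] F [-5.4  2.3 11.9] open 0.33 grip 41.3 t 23.3
[345.0, 224.7] 0.6
[300.7, 226.8] 0.42
```

```bash
python3 -m jog '[{"dx":0.0005,"dy":0,"dz":0.002,"ax":0,"ay":0,"az":0},{"dx":0,"dy":0,"dz":0,"ax":0,"ay":0,"az":0}]'
python3 -m jog '[{"dx":0.0005,"dy":0,"dz":0.002,"ax":0,"ay":0,"az":0},{"dx":0,"dy":0,"dz":0,"ax":0,"ay":0,"az":0}]'
```

```text
t: 23.65
tcp_pos: [0.5126, -0.0908, 0.1614]
tool_rot: [0.094, 0.996, 0.0, 0.002]
contact_force: [-6.6, 3.3, 22.2]
opening: 0.328
grasp_force: 42.0
t: 23.9
tcp_pos: [0.5126, -0.0909, 0.1613]
tool_rot: [0.094, 0.996, -0.0, 0.002]
contact_force: [-9.6, 3.8, 32.7]
opening: 0.325
grasp_force: 42.7
```

Hard stop: the lever is fully down. Ease off, let go, withdraw upwards.

```bash
python3 -m jog '[{"dx":-0.0005,"dy":0,"dz":-0.0035,"ax":0,"ay":0,"az":0},{"dx":0,"dy":0,"dz":0,"ax":0,"ay":0,"az":0}]'
python3 -m jog '[{"dx":0,"dy":0,"dz":0,"ax":0,"ay":0,"az":0},{"dx":0,"dy":0,"dz":0,"ax":0,"ay":0,"az":0},{"dx":0,"dy":0,"dz":0,"ax":0,"ay":0,"az":0},{"dx":0,"dy":0,"dz":0,"ax":0,"ay":0,"az":0},{"dx":0,"dy":0.003,"dz":-0.01,"ax":0,"ay":0,"az":0},{"dx":0,"dy":0,"dz":-0.04,"ax":0,"ay":0,"az":0},{"dx":0,"dy":0,"dz":-0.05,"ax":0,"ay":0,"az":0},{"dx":0,"dy":0,"dz":-0.05,"ax":0,"ay":0,"az":0},{"dx":0,"dy":0,"dz":-0.05,"ax":0,"ay":0,"az":0},{"dx":0,"dy":0,"dz":0,"ax":0,"ay":0,"az":0}]' 0.07 40
python3 - <<'E'
from h import *
f=grab_frame("side")
for th in("lever_grip","ram_pad"):
  for m in models.mark_of(th,f)[:2]: print(th,m["at"],m["score"])
print("expect grip 345,223"); delta((.5,-.09,.3),79.2)
cv2.imwrite("pics/s9.png",cv2.resize(f["image"][150:450,225:475],(650,600*1),interpolation=cv2.INTER_CUBIC))
E
```

```text
t: 24.15
tcp_pos: [0.5125, -0.0908, 0.1615]
tool_rot: [0.094, 0.996, 0.0, 0.001]
contact_force: [-4.0, 3.6, 16.1]
opening: 0.33
grasp_force: 41.5
t: 25.4
tcp_pos: [0.5141, -0.0886, 0.3642]
tool_rot: [0.095, 0.995, -0.0, 0.006]
contact_force: [-0.2, 0.1, -0.2]
opening: 0.821
grasp_force: 0.0
lever_grip [346.7, 224.8] 0.56
lever_grip [308.7, 373.6] 0.36
expect grip 345,223
shift [ 0.0107 -0.0035  0.0584] after turn [ 0.0108 -0.0035  0.0583] turn [-0.0002 -0.0017 -0.0011] tcp [ 0.5113 -0.0886  0.3583] F [-0.4  0.5 -0.5] open 0.818 grip 0.0 t 25.55
```

View pics/s9.png

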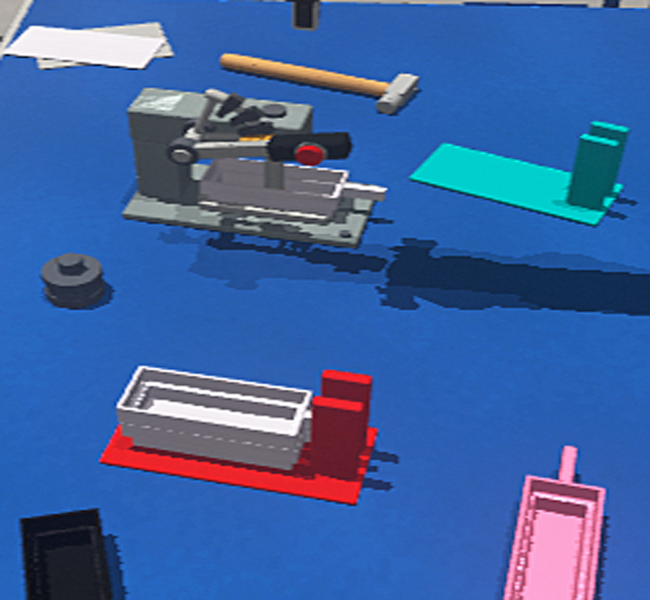

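The lever stays down at (310,150), the pan is clamped in the nest with the ram inside it, and the stack and other things are undisturbed. Handing in.

```bash
python3 -c "
from plant import workorder
print(workorder.finish_job())"
```

```text
the job is handed in; nothing more can be done
None
```

The top pan is home in the press nest with the lever fully down and staying there after release, the other two pans and the bystanders look undisturbed, and I handed the job in at about 25.6 s (no verdict was returned).

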